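Open the safety-capped jar of grout cleaner

TASK

Open the jar of grout cleaner: squeeze the two black release tabs of its orange safety cap fully in, turn the cap anticlockwise until it comes free, lift it off and set it down gently, upright and wholly on the blue glazed tile. Squeeze only as hard as the thin plastic tabs need, feel your way and never wrench the cap against its lock, lugs or stop, and leave the tile and the other things on the bench where they are.

Things in the scene. Friction and masses are not known exactly. Their poses are not given: they have to be found in the camera images.
- jar: White plastic jar with a blue label, 92 mm across, 110 mm to its flat shoulder, neck 40 mm across with its rim 138 mm up; wedged tight in a well of the caddy, it neither moves nor turns. Origin: centre of its underside (10 mm above the bench), z up.
- jar_shoulder (a point): Centre of the jar's shoulder, 110 mm above its underside. Two small blue latch posts stand on either side of the foot of each tab, 29 to 34 mm from the axis and 5.5 mm tall (to 4.5 mm above the underside of the shut cap): keep fingertips above them. Inside the cap the neck has two bayonet lugs and two stop ribs.
- cap: Orange squeeze-and-turn safety cap, 54 mm across, 36 mm tall, about 90 g, loose, held by bayonet lugs. Origin: centre of its underside, on the jar's axis, z up; tabs on its +y and -y sides. Shut, its underside is 111 mm above the jar's, its axes match the jar's and it is locked within 2 deg by the tab feet between the posts.
- cap_top (a point): Centre of the cap's top face, 36 mm above its underside. Unlocked, the cap turns anticlockwise (seen from above) with 0.05 to 0.2 N m of seal drag. Somewhere from 36 to 78 deg, different in every jar, its lugs part and the seal pushes it up with 5 N; 3 to 8 deg further a rigid stop is felt. Free there, it lifts straight off. Turn with under 0.35 N m: more breaks the stop.
- tab_a (a joint): Black sprung release tab on the cap's +y side: flat upright pad 21 mm wide, from 5 to 33 mm above the cap's underside; 64 mm over both tabs at rest, 55 mm when both are fully in. Value: inward travel, 0 (out) to 0.0045 m (fully in); its foot clears the posts from 0.003 m. Yields from 5 N, is fully in at 12 N, is spoilt above 30 N.
- tab_b (a joint): The same tab on the cap's -y side.
- tile: Loose blue glazed tile, 150 x 150 x 9 mm, flat on the bench. Origin: centre of its underside, z up.
- caddy: Timber block 120 (its x) x 260 (its y) x 40 mm, screwed to the bench, with two 94 mm wells 130 mm apart, 30 mm deep; origin: centre of its underside. The jar stands in one well, the glue bottle in the other.
- glue: White glue bottle with a red cap, 68 mm across, 125 mm tall, standing loose in the other well; origin: centre of its underside. Leave it alone.
- tub: Black plastic tub of grey and blue mosaic pieces, 105 x 150 x 35 mm; origin: centre of its underside. Leave it alone.
- nippers: Tile nippers with red handles lying flat, 200 mm long, 18 mm high; origin near their middle on the bench, jaws to +x. Leave them alone.
- tumbler: Empty red plastic tumbler, 78 mm across, 105 mm tall; origin: centre of its underside. Leave it alone.
Things that resemble listed ones, but are neither listed nor needed, are in the scene too. What is shaped like the cap but turquoise or white is not meant.

How it is judged:
On the way, in this order (a step that is already met when the one before it is completed fails the run):
1. Both tabs are squeezed fully in while the cap is still in its locked position (value of joint each of tab_a, tab_b above 0.0036 m and angle between the x axis of cap and the x axis of jar, either way round below 0.12 rad), for 0.1 s.
2. The cap is turned out of its lock, still sitting on the neck (angle between the x axis of cap and the x axis of jar, either way round above 0.5 rad and z of cap in the frame of jar below 0.118 m), for 0.1 s.
3. The cap is lifted clear of the neck (z of cap in the frame of jar above 0.142 m), for 0.1 s.
At the end, for the whole second after the job is handed in: The cap stands upright (within 0.1 rad) at rest on the tile's top face, its centre within 46 mm of the tile's centre along both tile axes, so that it is wholly on the tile, tabs sprung out and let go (x of cap in the frame of tile between -0.046 and 0.046 m and y of cap in the frame of tile between -0.046 and 0.046 m and z of cap in the frame of tile between 0.0065 and 0.0115 m and angle between cap's own z axis and vertical below 0.1 rad and linear speed of cap below 0.01 m/s and value of joint each of tab_a, tab_b below 0.0015 m); the robot touches nothing.
It fails at once if A tab is squeezed with more than 30 N (contact force between the fingers and tab_a above 30 N or contact force between the fingers and tab_b above 30 N).
It fails at once if The cap is wrenched, pushed or pulled against the jar's lock, lugs, neck or stop with more than 40 N (contact force between cap and jar above 40 N).
It fails at once if The cap is let fall (faster than 0.35 m/s while no finger holds it) (linear speed of cap above 0.35 m/s and contact force between the fingers and cap below 0.1 N).
It fails at once if The cap is pressed or banged on the tile with more than 30 N (contact force between cap and tile above 30 N).
It fails at once if The tile or a thing to be left alone is moved more than 20 mm (distance of any of tile, glue, tub, nippers, tumbler from where it was at the start of the episode above 0.02 m).
It also fails if it takes over 72 s, if anything falls off the work surface, if the arm or the gripper's body presses on something with over 40 N, if the wrist force passes 120 N, or if a joint passes its speed limit or range.

ROBOT

A 6-joint arm with a two-finger parallel gripper is mounted at the origin on the work surface. World frame = base frame: x ahead of the robot, y to its left, z up, the work surface at z = 0. Lengths are in m, angles in rad, forces in N, time in s.
With the tool pointing down it reaches from about 0.3 to 0.775 m from the base axis. Payload 14.6 kg.
Tool frame: the origin (TCP) lies at the very end of the fingers, on their centre line; the grasp point (between the pads) lies 19 mm behind it; z points along the fingers, y is the line along which they close (so a half turn about z gives the same grasp; the last joint's range is limited). The gripper opens to 94 mm and grips with 3 to 60 N. Pads are 16 mm wide; open, the fingers measure 119 mm over their backs; the gripper's body (75 mm by 177 mm) begins 78 mm behind the grasp point.
Start: joints at [1.206, 0.3, 1.521, -0, 1.321, -0.067], TCP at [0.161, 0.526, 0.168] pointing down, gripper open.
Joint ranges: [-3.03, 3.03], [-0.79, 2.21], [0.23, 2.52], [-1.04, 4.18], [0, 3.07], [-2.55, 2.55]. Speed limits (rad/s): [2.22, 2.22, 2.57, 3.14, 3.14, 3.14].

INTERFACE

Orientations are given as [roll, pitch, yaw] about the fixed x, y, z axes, in that order (R = Rz(yaw) Ry(pitch) Rx(roll)).
In Python, from station import ctrl, cams gives the robot as it stands. The module is installed in compiled form; this text tells all that it offers.
- The arm moves only by the tool arm_command, never from a script. Its argument "plan" is a list that holds one entry, the list of rows, each a list of 7 numbers: the shift along the tool's x, y, z in fractions of the full range, 1 being 750 mm, then the turn, a rotation vector about the tool's x, y, z in fractions of the full range, 1 being 180 degrees, then the closure, from -1 (fully open) to 1 (shut). A call has 1 to 12 rows; each row is the pose to reach, as a shift and turn from the pose commanded when the call began, along the tool's axes at that moment; what a row does not reach only later rows make up. A row lasts 1/10 s, in which the tool goes at most 50 mm and 8.59 degrees, less where a joint would pass 70% of its speed; a pose out of reach is approached as far as the arm can. No shift or turn number may pass 1 either way. A call with a gripper value outside its range is refused whole. The fingers move at their own pace and stop on an object; "squeeze" is the grip in N (left out, the last holds). Time passes only in rows, so rows that repeat a pose let the fingers close. It gives the time, the measured TCP pose, the force, the opening and the grip force at its end, in the units of the state.
- ctrl.get_obs(): the state, without advancing time (a new reading comes with each control period).
- cams.camera(name): name is "scene" or "side" or "wrist"; returns (picture, depth): 480x640x3 uint8, blue, green, red; 480x640 float32, m along the optical axis (not along the pixel's ray), 0 where there is no reading.
- cams.camera_info(name): a dict with "fx", "fy", "cx", "cy" (pixels), "world_to_cam" (4x4, takes a point from world to camera coordinates). Camera axes: x right, y down, z forward; pixel columns grow to the right and rows downward; lengths in m; the calibration is good to about 2 mm. A picture is of the moment at which its call begins: read the wrist's pose just before it. camera_info takes no time and is no camera call; for the wrist camera it gives the pose at the moment of the call.
- ctrl.hand_in(): hands the job in; it is judged then, once.
The state is a dict: "time_s": time; "qpos": joint angles; "joint_vel": joint speeds; "tau": joint torques, N m; "ee_pos": TCP position; "eef_rot": TCP orientation; "force": force on the tool from outside, world axes, zero at the start; "moment": the same for the moment, N m; "grip_width": finger opening in m; "grip_force": force on a finger pad.
Only numpy, scipy, OpenCV 4.12 (cv2) and the standard library are available. Lean on these libraries where they do the work, as an engineer would, in place of code of your own. Each camera call takes 0.05 s, during which the arm holds its last target. There are 200 camera calls.

## Working session

There is one attempt and no reset: what is moved stays moved. The work goes in short steps, Python scripts to look and compute and a tool call to move; the robot and the scene stay as the last step left them, time stands still between calls to the robot, and variables do not carry over. Pictures are saved under pics/ and viewed, at most 10 in all, crops included, and the job is handed in when it is done.

Besides the shell and the picture viewer there is one more tool, called after "Request:" as name([rows], argument=value, ...), one row to a line, values as JSON. arm_command: Moves the arm, as the interface text tells. Its arguments: {"type":"object","properties":{"plan":{"type":"array"},"squeeze":{"type":"number"}},"required":["plan"]}

```bash
mkdir -p pics; cat > h.py <<'E'
import numpy as np, cv2
from station import ctrl, cams
def snap(n):
    i=cams.camera_info(n); p,d=cams.camera(n)
    np.savez(f'pics/{n}.npz',p=p,d=d,W=i['world_to_cam'],k=[i['fx'],i['fy'],i['cx'],i['cy']]); return p,d,i
def cloud(n):
    z=np.load(f'pics/{n}.npz'); d=z['d'];fx,fy,cx,cy=z['k']
    v,u=np.mgrid[:480,:640]
    P=np.stack([(u-cx)/fx*d,(v-cy)/fy*d,d,np.ones_like(d)],-1)@np.linalg.inv(z['W']).T
    P[d==0]=np.nan
    return z['p'],P[...,:3]
E
python3 - <<'E'
from h import *
for n in ['scene','side']:
    p,d,i=snap(n); cv2.imwrite(f'pics/{n}.png',p)
print(ctrl.get_obs())
E
```

```text
{'time_s': 0.1, 'qpos': array([ 1.20644166e+00,  3.00423712e-01,  1.52147551e+00,  6.33855507e-06,
        1.32069248e+00, -6.66185659e-02]), 'joint_vel': array([-0.00049912, -0.00251248, -0.00240935, -0.00218811,  0.00275346,
       -0.00075729]), 'tau': array([ 4.33881840e-03, -5.32650054e+01, -3.53280008e+01,  7.10225408e-02,
        2.35884462e-02, -1.00901232e-04]), 'ee_pos': array([0.16126648, 0.52556125, 0.167457  ]), 'eef_rot': array([-3.14059623e+00, -7.26321511e-05,  2.84385494e+00]), 'force': array([-0.22389545, -0.22672937,  0.3586509 ]), 'moment': array([ 0.06042552, -0.01242485, -0.00149509]), 'grip_force': 0.0, 'grip_width': 0.09409019096991843}
```

View pics/scene.png

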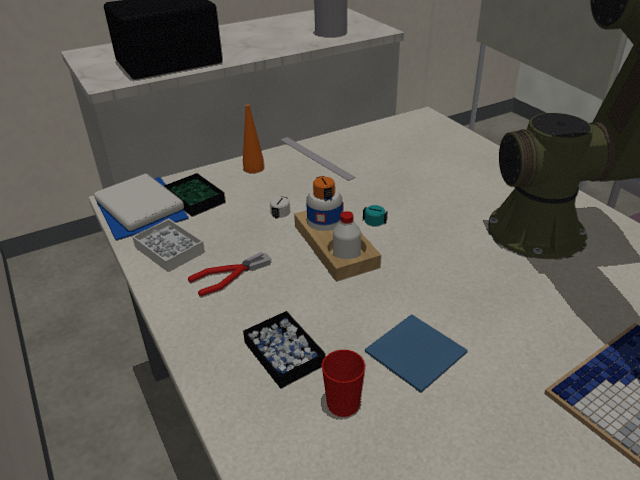

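View pics/side.png

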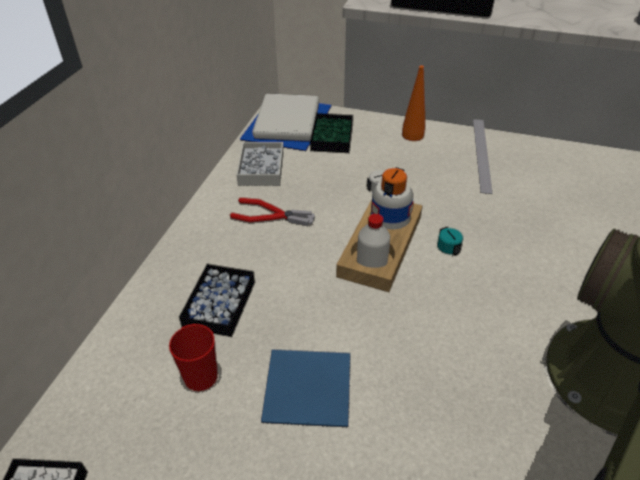

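Scene: the orange cap on the jar is at (323,186); the turquoise (375,215) and white (280,207) caps are decoys, and the orange cone (252,140) isn't a cap. The tile is at (416,351). Side view: cap (394,181), tile (308,387).

```bash
python3 - <<'E'
from h import *
for n,(u,v) in [('scene',(323,186)),('side',(394,181))]:
    p,P=cloud(n); h=cv2.cvtColor(p,cv2.COLOR_BGR2HSV).astype(int); H=P[...,2]
    roi=np.zeros(H.shape,bool); roi[v-25:v+25,u-25:u+25]=1
    m=roi&(h[...,1]>150)&(h[...,0]<20)&(H>.1)
    q=P[m]; top=q[q[:,2]>np.nanpercentile(q[:,2],95)-.006]
    print(n,'cap top',len(top),top.mean(0),cv2.minEnclosingCircle(top[:,:2].astype(np.float32)))
    b=roi&(h[...,2]<70)&(H>.11)
    print(' black',np.c_[np.argwhere(b)[:,::-1],P[b].round(3)][:60:3].tolist() if b.any() else 0)
    t=(h[...,0]>95)&(h[...,0]<115)&(h[...,1]>100)&(abs(H-.009)<.008)
    nl,l,s,c=cv2.connectedComponentsWithStats(t.astype(np.uint8))
    for k in range(1,nl):
        if s[k,4]>1500: 
            q=P[l==k]; print(' tile',c[k],s[k,4],cv2.minAreaRect(q[:,:2].astype(np.float32)),np.median(q[:,2]))
    w=(h[...,0]>8)&(h[...,0]<25)&(h[...,1]>80)&(abs(H-.04)<.006)
    nl,l,s,c=cv2.connectedComponentsWithStats(w.astype(np.uint8)); k=1+s[1:,4].argmax()
    q=P[l==k]; print(' caddy',c[k],cv2.minAreaRect(q[:,:2].astype(np.float32)))
a=cv2.resize(np.load('pics/scene.npz')['p'][165:225,285:365],None,fx=8,fy=8,interpolation=cv2.INTER_CUBIC)
b=cv2.resize(np.load('pics/side.npz')['p'][160:220,354:374+60],None,fx=8,fy=8,interpolation=cv2.INTER_CUBIC)
cv2.imwrite('pics/c.png',cv2.resize(np.hstack([a,b]),(800,300)))
E
```

```text
scene cap top 181 [ 0.48284319 -0.27509662  0.15606231] ((0.48002058267593384, -0.2786366939544678), 0.030566152185201645)
 black [[322.0, 178.0, 0.476, -0.295, 0.155], [324.0, 181.0, 0.479, -0.279, 0.156], [330.0, 187.0, 0.476, -0.256, 0.149], [326.0, 188.0, 0.487, -0.257, 0.149], [329.0, 188.0, 0.486, -0.243, 0.156], [324.0, 189.0, 0.495, -0.252, 0.152], [327.0, 189.0, 0.489, -0.247, 0.152], [330.0, 189.0, 0.48, -0.248, 0.149], [325.0, 190.0, 0.493, -0.251, 0.149], [328.0, 190.0, 0.487, -0.246, 0.149], [331.0, 190.0, 0.479, -0.246, 0.147], [326.0, 191.0, 0.494, -0.244, 0.15], [329.0, 191.0, 0.486, -0.243, 0.147], [324.0, 192.0, 0.495, -0.252, 0.143], [327.0, 192.0, 0.489, -0.248, 0.143], [330.0, 192.0, 0.48, -0.248, 0.14], [325.0, 193.0, 0.496, -0.246, 0.143], [328.0, 193.0, 0.487, -0.247, 0.14], [331.0, 193.0, 0.477, -0.249, 0.136], [326.0, 194.0, 0.491, -0.249, 0.138]]
 tile [415.58424726 352.07303091] 4012 ((0.5335642099380493, 0.18813000619411469), (0.15233197808265686, 0.15105248987674713), 13.971652030944824) 0.008677719740026013
 caddy [335.91234347 245.17620751] ((0.4874852
[... 585 characters left out ...]
0.249, 0.152], [384.0, 186.0, 0.497, -0.251, 0.144], [387.0, 186.0, 0.49, -0.249, 0.147], [390.0, 186.0, 0.484, -0.248, 0.149], [393.0, 186.0, 0.477, -0.249, 0.15], [386.0, 187.0, 0.493, -0.254, 0.14], [389.0, 187.0, 0.486, -0.249, 0.145], [392.0, 187.0, 0.479, -0.249, 0.147], [385.0, 188.0, 0.495, -0.252, 0.138], [388.0, 188.0, 0.488, -0.252, 0.14], [391.0, 188.0, 0.481, -0.251, 0.142]]
 tile [307.18019257 388.42830124] 5816 ((0.5331627130508423, 0.18645185232162476), (0.14532962441444397, 0.14914344251155853), 13.20947551727295) 0.009285444405251975
 caddy [379.96842105 247.33391813] ((0.4869701862335205, -0.21494831144809723), (0.26404106616973877, 0.12020375579595566), 84.89229583740234)
```

View pics/c.png

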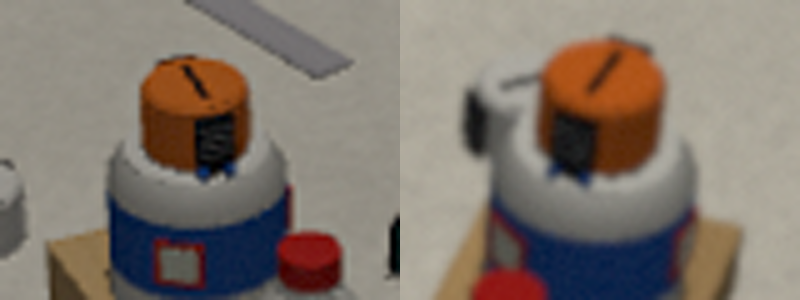

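Both crops confirm the target. The orange cap is on the blue-labelled jar, one black tab faces the camera at crop (215,140)/(575,140), and the blue latch posts are below it. It sits at about (0.4805, -0.277) with its top at z≈0.157, as expected. The tab line lies at roughly 76°, and the tile centre is (0.533, 0.187). I'll move up and over the cap.

The manual's scale: shifts go in shares of 750 mm and turns go in shares of 180 degrees. Converting my numbers, -387 mm / 750 = -0.516, -355 mm / 750 = -0.4733, 1.6 rad / 3.1416 = 0.5093.

Request:
arm_command([
  [[-0.0427, -0.0307, -0.0147, 0, 0, 0.0423, -1], [-0.0853, -0.0613, -0.0293, 0, 0, 0.085, -1], [-0.1293, -0.092, -0.044, 0, 0, 0.1273, -1], [-0.172, -0.1227, -0.0587, 0, 0, 0.1697, -1], [-0.2147, -0.152, -0.0733, 0, 0, 0.2123, -1], [-0.2573, -0.1827, -0.088, 0, 0, 0.2546, -1], [-0.3013, -0.2133, -0.1027, 0, 0, 0.297, -1], [-0.344, -0.244, -0.1173, 0, 0, 0.3396, -1], [-0.3867, -0.2747, -0.132, 0, 0, 0.382, -1], [-0.4293, -0.3053, -0.1467, 0, 0, 0.4243, -1], [-0.4733, -0.336, -0.1613, 0, 0, 0.467, -1], [-0.516, -0.3667, -0.176, 0, 0, 0.5093, -1]],
], squeeze=3)

```text
time_s: 1.3
ee_pos: [0.4513, 0.1478, 0.3002]
eef_rot: [-3.141, 0.0, 1.238]
force: [1.0, 1.1, 1.2]
grip_width: 0.0939
grip_force: 0.0
```

```bash
cat >> h.py <<'E'
from scipy.spatial.transform import Rotation as Ro
def go(xyz,yaw,yaw_only=True):
    o=ctrl.get_obs(); R=Ro.from_euler('xyz',o['eef_rot']); T=Ro.from_euler('xyz',[np.pi,0,yaw])
    print('t',o['time_s'],'pos',o['ee_pos'].round(4),'rot',o['eef_rot'].round(4),'F',o['force'].round(1),'M',o['moment'].round(3),'q6',o['qpos'][5].round(3),'w',round(o['grip_width'],4))
    print('shift mm',(R.inv().apply(np.array(xyz)-o['ee_pos'])*1000).round(1),'turn',(R.inv()*T).as_rotvec().round(4))
E
python3 -c "
from h import *
go([.46,-.22,.30],-.244)"
```

```text
t 1.3 pos [0.4513 0.1478 0.3002] rot [-3.1414e+00  1.0000e-04  1.2382e+00] F [1.  1.1 1.2] M [-0.059  0.041  0.041] q6 0.572 w 0.0939
shift mm [-3.448e+02  1.283e+02  3.000e-01] turn [-1.0000e-04  3.0000e-04  1.4822e+00]
```

Scaled: -392 mm / 750 = -0.5227, -359 mm / 750 = -0.4787, 1.48 rad / 3.1416 = 0.4711.

Request:
arm_command([
  [[-0.044, 0.0187, 0, 0, 0, 0.0392, -1], [-0.0867, 0.0373, 0, 0, 0, 0.0786, -1], [-0.1307, 0.056, 0, 0, 0, 0.1178, -1], [-0.1747, 0.0733, 0, 0, 0, 0.1569, -1], [-0.2173, 0.092, 0, 0, 0, 0.1964, -1], [-0.2613, 0.1107, 0, 0, 0, 0.2355, -1], [-0.3053, 0.1293, 0, 0, 0, 0.2747, -1], [-0.348, 0.148, 0, 0, 0, 0.3142, -1], [-0.392, 0.1667, 0, 0, 0, 0.3533, -1], [-0.436, 0.184, 0, 0, 0, 0.3925, -1], [-0.4787, 0.2027, 0, 0, 0, 0.4319, -1], [-0.5227, 0.2213, 0, 0, 0, 0.4711, -1]],
])

```text
time_s: 2.5
ee_pos: [0.4818, -0.2766, 0.2997]
eef_rot: [-3.141, 0.0, -0.241]
force: [-0.4, 0.2, 0.1]
grip_width: 0.094
grip_force: 0.0
```

Request:
arm_command([
  [[0, 0, 0, 0, 0, 0, -1], [0, 0, 0, 0, 0, 0, -1], [0, 0, 0, 0, 0, 0, -1]],
])

```text
time_s: 2.8
ee_pos: [0.482, -0.2745, 0.2999]
eef_rot: [-3.141, 0.0, -0.234]
force: [-0.7, 0.1, -1.0]
grip_width: 0.0943
grip_force: 0.0
```

```bash
python3 -c "
from h import *
p,d,i=snap('wrist'); cv2.imwrite('pics/w1.png',p)
go([.4805,-.277,.30],-.244); print(np.linalg.inv(i['world_to_cam']).round(3))
q=i['world_to_cam']@[.4805,-.277,.157,1]; print(q, i['fx']*q[0]/q[2]+i['cx'], i['fy']*q[1]/q[2]+i['cy'])"
```

```text
t 2.85 pos [ 0.482  -0.2743  0.3001] rot [-3.1415e+00 -2.0000e-04 -2.3420e-01] F [ 0.2 -0.5  0.6] M [-0.011  0.15  -0.012] q6 1.222 w 0.0941
shift mm [-0.9  3.   0.1] turn [-0.     -0.0002  0.0098]
[[-0.233 -0.934 -0.271  0.561]
 [-0.972  0.224  0.064 -0.293]
 [ 0.001  0.278 -0.961  0.516]
 [ 0.     0.     0.     1.   ]]
[ 0.00245971 -0.02098965  0.36738803  1.        ] 319.3810302621736 218.31058030466917
```

View pics/w1.png

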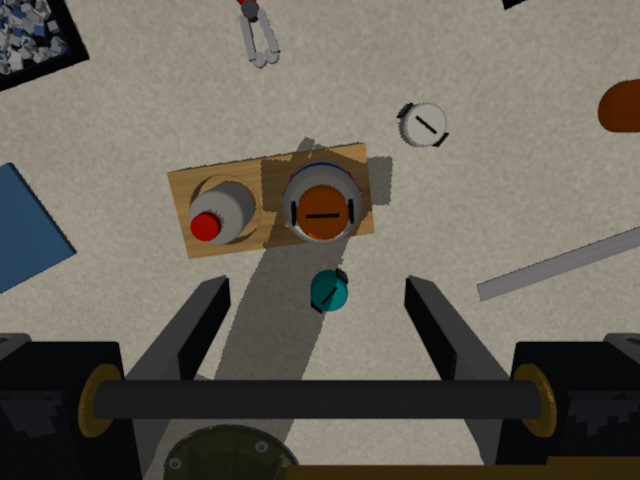

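The wrist view shows the cap's top disc at (323,212), its tabs at (294,213) and (351,210), and its top line mark at (322,215). The decoys are turquoise (329,290) and white (424,125). I'll measure these exactly.

```bash
python3 - <<'E'
from h import *
p,P=cloud('wrist'); h=cv2.cvtColor(p,cv2.COLOR_BGR2HSV).astype(int)
z=np.load('pics/wrist.npz'); fx,fy,cx,cy=z['k']; C=np.linalg.inv(z['W'])
def ray(u,v,zz):
    r=C[:3,:3]@[(u-cx)/fx,(v-cy)/fy,1]; return C[:3,3]+r*(zz-C[2,3])/r[2]
H=P[...,2]; roi=np.zeros(H.shape,bool); roi[175:250,282:365]=1
o=roi&(h[...,1]>150)&(h[...,0]<20)&(H>.148)
print('top z',np.median(P[o][:,2]),o.sum()); v,u=np.where(o)
X=np.array([ray(a,b,.157)[:2] for a,b in zip(u,v)],np.float32)
print('centre',cv2.minEnclosingCircle(X),X.mean(0),X.min(0),X.max(0))
b=roi&(h[...,2]<60)
n,l,s,c=cv2.connectedComponentsWithStats(b.astype(np.uint8))
for k in range(1,n):
    if s[k,4]>15:
        v,u=np.where(l==k); Y=np.array([ray(a,bb,.154)[:2] for a,bb in zip(u,v)],np.float32)
        print(c[k].round(1),s[k],'ray',Y.mean(0).round(4),'rect',cv2.minAreaRect(Y),'z',np.nanmedian(P[l==k][:,2]))
cv2.imwrite('pics/w1c.png',cv2.resize(p[175:250,275:375],(800,600),interpolation=cv2.INTER_CUBIC))
E
```

```text
top z 0.15610751273314272 2019
centre ((0.48424315452575684, -0.28046295046806335), 0.027059942483901978) [ 0.48444206 -0.2805489 ] [ 0.45741165 -0.30648142] [ 0.5112002  -0.25350317]
[291.5 178.1] [288 175   8   9  17] ray [ 0.526  -0.2595] rect ((0.5258588790893555, -0.2586437463760376), (0.002289197873324156, 0.010598301887512207), 37.00571060180664) z 0.09270693125471907
[350.7 211.2] [347 199   8  26 145] ray [ 0.4796 -0.3096] rect ((0.4792599081993103, -0.3093816936016083), (0.006267322693020105, 0.02628014050424099), 82.9459457397461) z 0.1483064356438954
[293.4 213. ] [291 201   6  25 132] ray [ 0.4914 -0.2524] rect ((0.49124062061309814, -0.25249382853507996), (0.005119154695421457, 0.024975931271910667), 75.37360382080078) z 0.15185596895579195
[322.2 215.4] [306 213  33   5 121] ray [ 0.4821 -0.2803] rect ((0.4820809066295624, -0.28013861179351807), (0.032770637422800064, 0.003917436581104994), 78.84354400634766) z 0.15708384908317682
```

View pics/w1c.png

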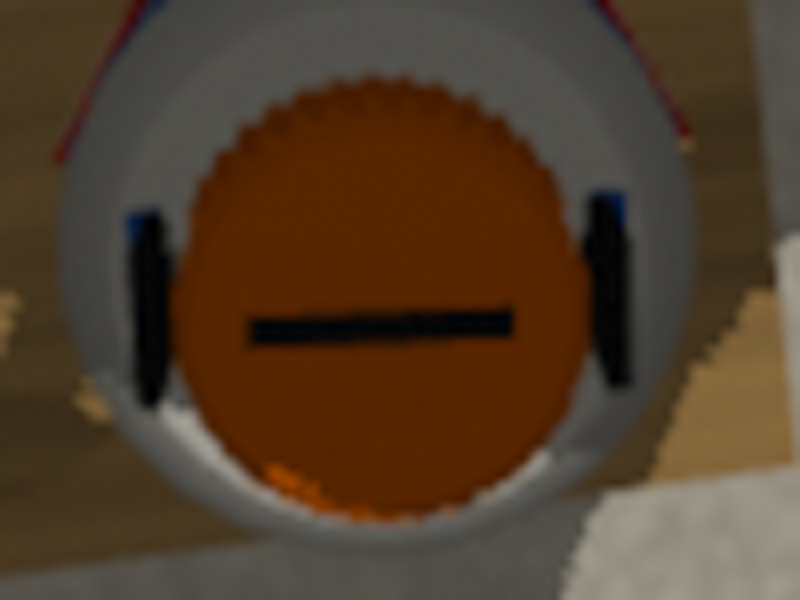

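The two tabs and the top line mark agree on a tab-line angle of about 78.6°, which is a tool yaw of -0.199. The cap centre is about (0.4815, -0.2795). I'll descend in two stages.

```bash
python3 -c "
from h import *
go([.4815,-.2795,.18],-.199)"
```

```text
t 2.85 pos [ 0.482  -0.2743  0.3001] rot [-3.1415e+00 -2.0000e-04 -2.3420e-01] F [ 0.2 -0.5  0.6] M [-0.011  0.15  -0.012] q6 1.222 w 0.0941
shift mm [  0.7   5.2 120.1] turn [-0.     -0.0002 -0.0352]
```

Scaled: 120 mm / 750 = 0.16, 5.2 mm / 750 = 0.0069, -0.035 rad / 3.1416 = -0.0111.

Request:
arm_command([
  [[0.0009, 0.0069, 0.0267, 0, 0, -0.0111, -1], [0.0009, 0.0069, 0.0667, 0, 0, -0.0111, -1], [0.0009, 0.0069, 0.1067, 0, 0, -0.0111, -1], [0.0009, 0.0069, 0.14, 0, 0, -0.0111, -1], [0.0009, 0.0069, 0.16, 0, 0, -0.0111, -1], [0.0009, 0.0069, 0.16, 0, 0, -0.0111, -1], [0.0009, 0.0069, 0.16, 0, 0, -0.0111, -1]],
])

```text
time_s: 3.55
ee_pos: [0.4818, -0.28, 0.1809]
eef_rot: [3.141, -0.001, -0.2]
force: [-1.4, 1.2, 0.3]
grip_width: 0.094
grip_force: 0.0
```

```bash
python3 -c "
from h import *
go([.4815,-.2795,.130],-.199)"
```

```text
t 3.55 pos [ 0.4818 -0.28    0.1809] rot [ 3.1412e+00 -9.0000e-04 -2.0000e-01] F [-1.4  1.2  0.3] M [-0.023  0.163  0.001] q6 1.179 w 0.094
shift mm [-0.4 -0.5 50.9] turn [ 0.0004 -0.0009 -0.001 ]
```

Scaled: 50.5 mm / 750 = 0.0673, 44 mm / 750 = 0.0587.

Request:
arm_command([
  [[-0.0004, -0.0005, 0.02, 0, 0, 0, -1], [-0.0004, -0.0005, 0.0427, 0, 0, 0, -1], [-0.0004, -0.0005, 0.0587, 0, 0, 0, -1], [-0.0004, -0.0005, 0.0673, 0, 0, 0, -0.8], [-0.0004, -0.0005, 0.0673, 0, 0, 0, -0.6], [-0.0004, -0.0005, 0.0673, 0, 0, 0, -0.49], [-0.0004, -0.0005, 0.0673, 0, 0, 0, -0.49], [-0.0004, -0.0005, 0.0673, 0, 0, 0, -0.49]],
])

```text
time_s: 4.35
ee_pos: [0.4814, -0.2801, 0.13]
eef_rot: [3.141, -0.001, -0.201]
force: [0.4, -0.7, -0.2]
grip_width: 0.07
grip_force: 0.0
```

Request:
arm_command([
  [[0, 0, 0, 0, 0, 0, -0.45], [0, 0, 0, 0, 0, 0, -0.41], [0, 0, 0, 0, 0, 0, -0.38], [0, 0, 0, 0, 0, 0, -0.36], [0, 0, 0, 0, 0, 0, -0.35], [0, 0, 0, 0, 0, 0, -0.35]],
], squeeze=4)

```text
time_s: 4.95
ee_pos: [0.4812, -0.28, 0.1294]
eef_rot: [3.142, 0.0, -0.201]
force: [0.3, -0.5, -0.5]
grip_width: 0.0637
grip_force: 0.0
```

```bash
python3 -c "
from h import *
go([.4815,-.2795,.130],-.199)"
```

```text
t 4.95 pos [ 0.4812 -0.28    0.1294] rot [ 3.1416  0.     -0.2012] F [ 0.3 -0.5 -0.5] M [ 0.018  0.177 -0.016] q6 1.179 w 0.0637
shift mm [ 0.2 -0.5 -0.6] turn [ 0.      0.     -0.0022]
```

Request:
arm_command([
  [[0, 0, 0, 0, 0, 0, -0.34], [0, 0, 0, 0, 0, 0, -0.33], [0, 0, 0, 0, 0, 0, -0.32], [0, 0, 0, 0, 0, 0, -0.32]],
], squeeze=7)

```text
time_s: 5.35
ee_pos: [0.4812, -0.28, 0.1294]
eef_rot: [3.142, 0.0, -0.201]
force: [-0.3, -0.4, 0.4]
grip_width: 0.0619
grip_force: 0.0
```

```bash
python3 -c "
from h import *
go([.4815,-.2795,.130],-.199)"
```

```text
t 5.35 pos [ 0.4812 -0.28    0.1294] rot [ 3.1416  0.     -0.2012] F [-0.3 -0.4  0.4] M [-0.017  0.137  0.031] q6 1.179 w 0.0619
shift mm [ 0.2 -0.6 -0.6] turn [ 0.      0.     -0.0022]
```

Request:
arm_command([
  [[0, 0, 0, 0, 0, 0, -0.31], [0, 0, 0, 0, 0, 0, -0.3], [0, 0, 0, 0, 0, 0, -0.29], [0, 0, 0, 0, 0, 0, -0.28], [0, 0, 0, 0, 0, 0, -0.28]],
])

```text
time_s: 5.85
ee_pos: [0.4812, -0.28, 0.1294]
eef_rot: [3.142, 0.0, -0.201]
force: [-0.4, -0.6, 0.2]
grip_width: 0.0603
grip_force: 0.0
```

```bash
python3 -c "
from h import *
p,d,i=snap('wrist'); cv2.imwrite('pics/w2.png',p)
go([.4815,-.2795,.130],-.199)"
```

```text
t 5.9 pos [ 0.4812 -0.28    0.1294] rot [ 3.1416  0.     -0.2012] F [ 0.2  1.4 -0.2] M [-0.022  0.205 -0.013] q6 1.179 w 0.0602
shift mm [ 0.2 -0.5 -0.6] turn [ 0.      0.     -0.0022]
```

View pics/w2.png

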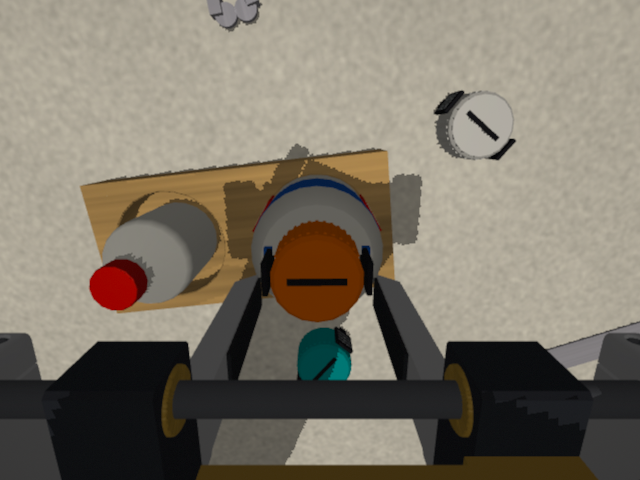

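The fingers reach the tabs at (266,272) and (367,270), and the line mark is at (317,282). I'll check where the TCP and pads project relative to the tabs.

```bash
python3 - <<'E'
from h import *
p,P=cloud('wrist'); z=np.load('pics/wrist.npz'); fx,fy,cx,cy=z['k']; W=z['W']; C=np.linalg.inv(W)
def px(q): q=W@[*q,1]; return round(fx*q[0]/q[2]+cx,1),round(fy*q[1]/q[2]+cy,1)
a=np.deg2rad(78.6); e=np.array([np.cos(a),np.sin(a)]);c=np.array([.4812,-.28])
for s in (-.030,0,.030):
    for zz in (.1294,.157): print(s,zz,px([*(c+e*s),zz]))
def ray(u,v,zz):
    r=C[:3,:3]@[(u-cx)/fx,(v-cy)/fy,1]; return (C[:3,3]+r*(zz-C[2,3])/r[2]).round(4)
for uv in [(287,282),(347,282)]: print(uv,ray(*uv,.157))
cv2.imwrite('pics/w2c.png',cv2.resize(p[215:335,240:400],(800,600),interpolation=cv2.INTER_CUBIC))
E
```

```text
-0.03 0.1294 (np.float64(363.8), np.float64(267.1))
-0.03 0.157 (np.float64(370.0), np.float64(284.4))
0 0.1294 (np.float64(316.6), np.float64(267.3))
0 0.157 (np.float64(316.6), np.float64(284.6))
0.03 0.1294 (np.float64(269.3), np.float64(267.4))
0.03 0.157 (np.float64(263.1), np.float64(284.8))
(287, 282) [ 0.4861 -0.2641  0.157 ]
(347, 282) [ 0.4793 -0.297   0.157 ]
```

View pics/w2c.png

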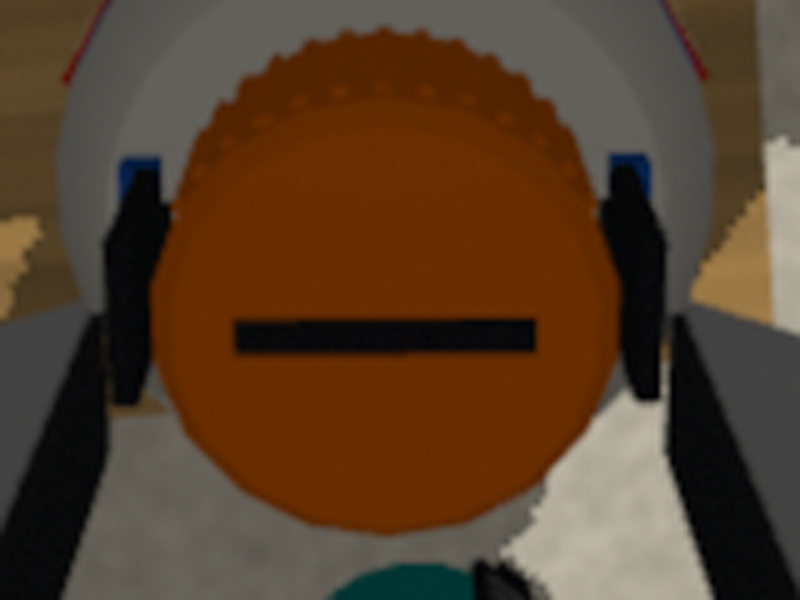

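```bash
python3 - <<'E'
from h import *
p,P=cloud('wrist'); 
c=np.array([.4812,-.28]);y=-.2012;ex=np.array([np.cos(y),np.sin(y)]);ey=np.array([np.sin(y),-np.cos(y)])
for v in (255,262,268,274,280,286,292,298):
  for us in (range(252,276,3),range(360,384,3)):
    r=[]
    for u in us:
        q=P[v,u]; r.append(f"{u}:{p[v,u].tolist()}|{(q[:2]-c)@ex*1e3:.0f},{(q[:2]-c)@ey*1e3:.0f},{q[2]*1e3:.0f}")
    print(v,'  '.join(r))
E
```

```text
255 252:[64, 72, 76]|1,-45,107  255:[73, 78, 79]|2,-42,111  258:[76, 81, 83]|4,-39,116  261:[86, 91, 93]|5,-36,120  264:[33, 24, 20]|11,-32,139  267:[7, 6, 8]|11,-30,138  270:[8, 7, 8]|9,-29,132  273:[48, 52, 55]|5,-29,118
255 360:[27, 30, 35]|5,28,121  363:[6, 6, 6]|11,28,137  366:[7, 6, 7]|12,29,142  369:[25, 19, 16]|12,31,140  372:[85, 91, 93]|5,36,119  375:[76, 81, 83]|3,39,115  378:[73, 77, 79]|2,42,111  381:[69, 74, 75]|0,45,107
262 252:[54, 69, 78]|-5,-45,105  255:[72, 76, 78]|-3,-42,110  258:[75, 80, 82]|-1,-39,117  261:[31, 32, 33]|11,-32,151  264:[8, 7, 7]|11,-30,151  267:[6, 7, 6]|10,-29,148  270:[7, 6, 6]|6,-29,135  273:[1, 26, 64]|12,-24,153
262 360:[3, 31, 72]|2,28,126  363:[7, 5, 5]|6,28,137  366:[5, 5, 5]|11,28,151  369:[9, 8, 7]|12,29,153  372:[23, 24, 24]|12,31,154  375:[75, 80, 82]|-2,39,115  378:[71, 76, 78]|-3,42,110  381:[55, 68, 76]|-30,58,37
268 252:[31, 55, 70]|-35,-58,39  255:[66, 72, 74]|-9,-43,107  258:[73, 78, 79]|-7,-40,113  261:[14, 15, 14]|9,-31,154  264:[10, 8, 8]|9,-30,154  267:[6, 6, 5]|6,-29,148  270:[5, 9, 13]|2,-29,136  273:[0, 41, 95]|8,-25,153

[... 1733 characters left out ...]
[13, 46, 89]|-5,-25,155
292 360:[0, 41, 90]|-7,25,153  363:[69, 73, 75]|-26,33,109  366:[38, 43, 44]|-7,29,152  369:[8, 7, 7]|-7,30,153  372:[104, 116, 120]|-76,57,-1  375:[9, 8, 9]|3,30,174  378:[10, 9, 9]|7,30,182  381:[12, 11, 11]|7,31,183
298 252:[8, 10, 9]|8,-30,191  255:[9, 9, 7]|4,-30,182  258:[9, 9, 8]|-0,-30,174  261:[25, 36, 43]|-64,-52,38  264:[64, 81, 92]|-64,-48,40  267:[70, 84, 93]|-64,-46,39  270:[74, 87, 94]|-83,-49,-1  273:[82, 93, 99]|-83,-46,-1
298 360:[149, 165, 171]|-83,45,-1  363:[153, 169, 175]|-83,48,-1  366:[151, 167, 174]|-84,52,-2  369:[156, 173, 180]|-83,55,-1  372:[138, 152, 157]|-83,58,-0  375:[9, 9, 8]|-0,30,174  378:[9, 8, 7]|4,30,183  381:[11, 10, 9]|7,30,190
```

The wrist depth puts the visible finger ends at z≈0.169, about 40 mm above the reported TCP. The lack of contact at a 60 mm opening agrees: the pads are above the tabs. I'll cross-check with the fixed cameras before going lower.

```bash
python3 - <<'E'
from h import *
c=np.array([.4812,-.28]);y=-.2012;ex=np.array([np.cos(y),np.sin(y)]);ey=np.array([np.sin(y),-np.cos(y)])
for n in ('scene','side','wrist'):
    if n!='wrist': p,d,i=snap(n); 
    if n=='side': cv2.imwrite('pics/s2.png',cv2.resize(p[100:250,310:510],(800,600),interpolation=cv2.INTER_CUBIC))
    p,P=cloud(n); X=(P[...,:2]-c)@ex; Y=(P[...,:2]-c)@ey; Z=P[...,2]
    for s in (1,-1):
        m=(abs(X)<.014)&(s*Y>.0275)&(s*Y<.06)&(Z>.12)&(Z<.26)
        print(n,s,np.histogram(Z[m],bins=np.arange(.12,.261,.01))[0])
    m=(abs(X)<.012)&(abs(abs(Y)-.033)<.008)&(Z>.16)&(Z<.25); q=Z[m]
    print('  lowest',np.sort(q)[:8].round(4) if len(q) else None)
E
```

```text
scene 1 [ 0  0  0  3  7 25 21 23 14 13  5  0  0  3]
scene -1 [34 28 31 20  5 20 32 33 35 33 33 34  7  0]
  lowest [0.1635 0.1657 0.1657 0.1661 0.1669 0.1679 0.1684 0.1685]
side 1 [ 0  0  0 10  6 36 39 24 25 15  1  0  2 12]
side -1 [46 37 33 22  4 19 36 47 37 44 44 33  0  0]
  lowest [0.1676 0.1678 0.1682 0.1686 0.1687 0.1689 0.1694 0.1695]
wrist 1 [ 79  70 105 233  67 259 347 399 481 580 721 888 675 316]
wrist -1 [ 78  65 104 238  68 270 338 397 483 583 723 882 664 314]
  lowest [0.1655 0.1657 0.1658 0.1658 0.1658 0.1658 0.1659 0.1659]
```

View pics/s2.png

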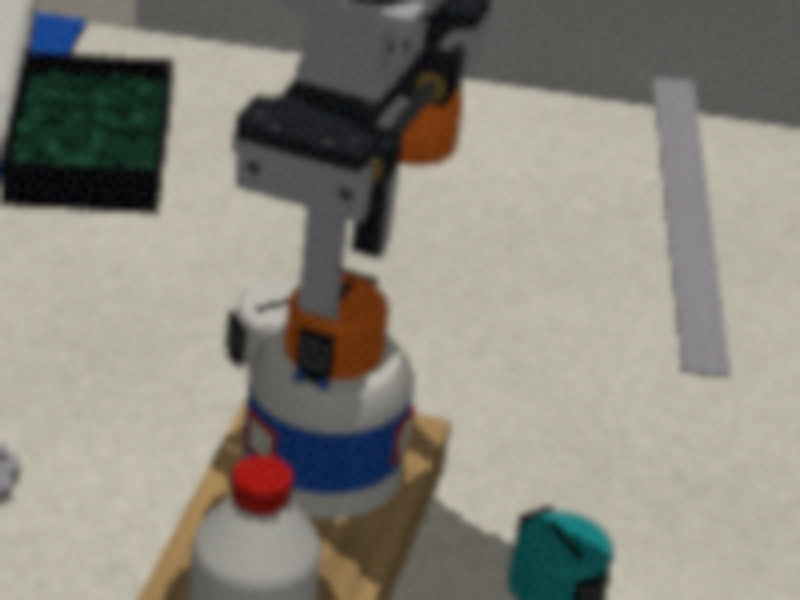

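All three cameras put the real fingertips at z≈0.166, about 37 mm above the reported TCP, so the stated TCP offset doesn't hold. The side crop shows the near finger ending at (320,315), above the tab at (315,355). I'll allow for the 37 mm: reopen, shift 1.5 mm along tool x and lower 35 mm, so the tips end at about 0.131.

Scaled: 35 mm / 750 = 0.0467, 1.5 mm / 750 = 0.002.

Request:
arm_command([
  [[0, 0, 0, 0, 0, 0, -0.7], [0, 0, 0, 0, 0, 0, -0.7], [0, 0, 0, 0, 0, 0, -0.7], [0.002, 0, 0.008, 0, 0, 0, -0.7], [0.002, 0, 0.0173, 0, 0, 0, -0.7], [0.002, 0, 0.0267, 0, 0, 0, -0.7], [0.002, 0, 0.0347, 0, 0, 0, -0.7], [0.002, 0, 0.0413, 0, 0, 0, -0.7], [0.002, 0, 0.0467, 0, 0, 0, -0.7], [0.002, 0, 0.0467, 0, 0, 0, -0.7], [0.002, 0, 0.0467, 0, 0, 0, -0.7]],
], squeeze=4)

```text
time_s: 7.1
ee_pos: [0.4827, -0.2803, 0.0946]
eef_rot: [3.142, -0.0, -0.201]
force: [0.2, 1.1, 0.2]
grip_width: 0.0798
grip_force: 0.0
```

Request:
arm_command([
  [[0, 0, 0, 0, 0, 0, -0.5], [0, 0, 0, 0, 0, 0, -0.45], [0, 0, 0, 0, 0, 0, -0.41], [0, 0, 0, 0, 0, 0, -0.38], [0, 0, 0, 0, 0, 0, -0.36], [0, 0, 0, 0, 0, 0, -0.34], [0, 0, 0, 0, 0, 0, -0.34]],
])

```text
time_s: 7.8
ee_pos: [0.4827, -0.2801, 0.0945]
eef_rot: [-3.141, -0.0, -0.201]
force: [0.5, 2.3, 2.3]
grip_width: 0.0643
grip_force: 4.0
```

```bash
python3 - <<'E'
from h import *
go([.4827,-.2803,.0945],-.203)
snap('wrist'); p,P=cloud('wrist')
cv2.imwrite('pics/w3.png',cv2.resize(p[215:335,240:400],(800,600),interpolation=cv2.INTER_CUBIC))
E
```

```text
t 7.8 pos [ 0.4827 -0.2801  0.0945] rot [-3.1414e+00 -1.0000e-04 -2.0110e-01] F [0.5 2.3 2.3] M [ 0.422  0.127 -0.022] q6 1.18 w 0.0643
shift mm [-0.   0.2  0. ] turn [-0.0002 -0.0001  0.0019]
```

View pics/w3.png

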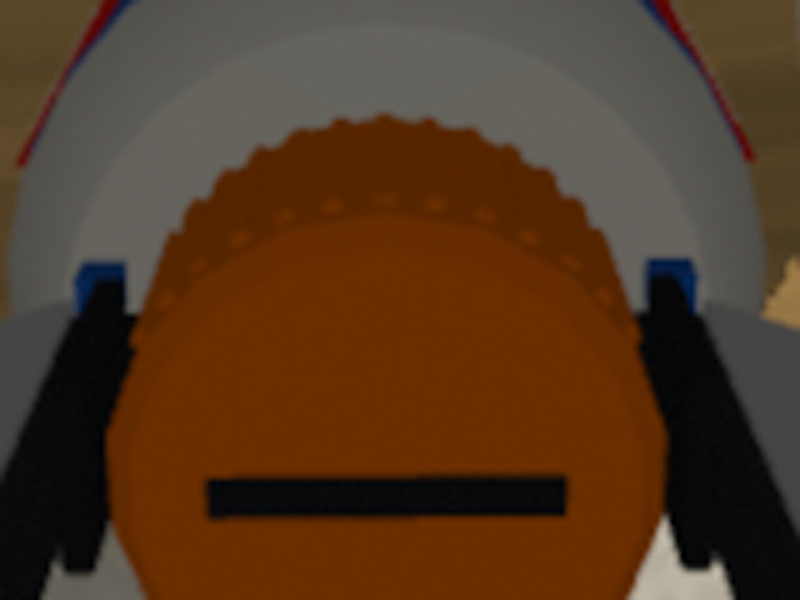

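The pads now meet the tabs at 64.3 mm, and the grip is centred. I'll increase the squeeze in steps.

Request:
arm_command([
  [[0, 0, 0, 0, 0, 0, -0.32], [0, 0, 0, 0, 0, 0, -0.3], [0, 0, 0, 0, 0, 0, -0.28], [0, 0, 0, 0, 0, 0, -0.26]],
], squeeze=8)

```text
time_s: 8.25
ee_pos: [0.4827, -0.2804, 0.0945]
eef_rot: [3.141, -0.0, -0.201]
force: [-0.0, 1.4, 2.0]
grip_width: 0.0597
grip_force: 8.0
```

Request:
arm_command([
  [[0, 0, 0, 0, 0, 0, -0.24], [0, 0, 0, 0, 0, 0, -0.22], [0, 0, 0, 0, 0, 0, -0.2], [0, 0, 0, 0, 0, 0, -0.18]],
], squeeze=12)

```text
time_s: 8.65
ee_pos: [0.4827, -0.2804, 0.0946]
eef_rot: [3.141, -0.0, -0.201]
force: [-0.2, 0.8, 2.6]
grip_width: 0.0558
grip_force: 10.9
```

Request:
arm_command([
  [[0, 0, 0, 0, 0, 0, -0.17], [0, 0, 0, 0, 0, 0, -0.16], [0, 0, 0, 0, 0, 0, -0.15], [0, 0, 0, 0, 0, 0, -0.14], [0, 0, 0, 0, 0, 0, -0.14]],
], squeeze=16)

```text
time_s: 9.15
ee_pos: [0.4827, -0.2802, 0.0945]
eef_rot: [-3.141, -0.0, -0.201]
force: [-0.0, 1.9, 5.0]
grip_width: 0.0548
grip_force: 16.0
```

```bash
python3 -c "
from h import *
go([.4827,-.2803,.0945],-.203)"
```

```text
t 9.15 pos [ 0.4827 -0.2802  0.0945] rot [-3.1414e+00 -1.0000e-04 -2.0120e-01] F [-0.   1.9  5. ] M [0.522 0.148 0.043] q6 1.18 w 0.0548
shift mm [0.  0.1 0. ] turn [-0.0002 -0.0001  0.0018]
```

Fully in at 54.8 mm and 16 N. Now a slow anticlockwise turn (negative about tool z), checking the moment as I go.

Scaled: -0.02 rad / 3.1416 = -0.0064.

Request:
arm_command([
  [[0, 0, 0, 0, 0, -0.0064, -0.14], [0, 0, 0, 0, 0, -0.0159, -0.14], [0, 0, 0, 0, 0, -0.0255, -0.14], [0, 0, 0, 0, 0, -0.035, -0.14], [0, 0, 0, 0, 0, -0.0446, -0.14], [0, 0, 0, 0, 0, -0.0541, -0.14]],
])

```text
time_s: 9.75
ee_pos: [0.4827, -0.2805, 0.0946]
eef_rot: [3.141, -0.0, -0.029]
force: [0.6, 0.4, 5.1]
grip_width: 0.0543
grip_force: 16.0
```

```bash
python3 -c "
from h import *
go([.4827,-.2803,.0945],-.203+.17)"
```

```text
t 9.75 pos [ 0.4827 -0.2805  0.0946] rot [ 3.1412e+00 -2.0000e-04 -2.8800e-02] F [0.6 0.4 5.1] M [0.054 0.163 0.   ] q6 1.008 w 0.0543
shift mm [-0.  -0.2  0.1] turn [ 0.0004 -0.0002  0.0042]
```

```bash
cat >> h.py <<'E'
def mark():
    snap('wrist'); p,P=cloud('wrist'); h=cv2.cvtColor(p,cv2.COLOR_BGR2HSV).astype(int)
    b=(h[...,2]<60); b[:285]=0; b[340:]=0; b[:,:272]=0; b[:,362:]=0
    n,l,s,c=cv2.connectedComponentsWithStats(b.astype(np.uint8)); k=1+s[1:,4].argmax()
    v,u=np.where(l==k); f=np.polyfit(u,v,1)
    print('mark',c[k].round(1),s[k],'tilt deg',np.rad2deg(np.arctan(f[0])).round(2),'z',np.nanmedian(P[l==k][:,2]).round(4))
E
python3 -c "
from h import *
mark(); go([.4827,-.2803,.0945],-.033)"
```

```text
mark [315.9 313.6] [281 310  72   9 590] tilt deg -0.42 z 0.1569
t 9.8 pos [ 0.4827 -0.2805  0.0946] rot [ 3.1412e+00 -3.0000e-04 -2.6900e-02] F [ 0.7 -0.2  5.1] M [ 0.038  0.17  -0.056] q6 1.006 w 0.0549
shift mm [-0.  -0.2  0.1] turn [ 0.0004 -0.0003  0.0061]
```

The cap turns with the gripper: the mark stays level in the tool view and z is 0.157. Continuing.

Scaled: -0.38 rad / 3.1416 = -0.121.

Request:
arm_command([
  [[0, 0, 0, 0, 0, -0.0095, -0.14], [0, 0, 0, 0, 0, -0.0191, -0.14], [0, 0, 0, 0, 0, -0.0318, -0.14], [0, 0, 0, 0, 0, -0.0446, -0.14], [0, 0, 0, 0, 0, -0.0573, -0.14], [0, 0, 0, 0, 0, -0.07, -0.14], [0, 0, 0, 0, 0, -0.0828, -0.14], [0, 0, 0, 0, 0, -0.0955, -0.14], [0, 0, 0, 0, 0, -0.1082, -0.14], [0, 0, 0, 0, 0, -0.1178, -0.14], [0, 0, 0, 0, 0, -0.121, -0.14], [0, 0, 0, 0, 0, -0.121, -0.14]],
])

```text
time_s: 11.0
ee_pos: [0.4827, -0.2805, 0.0946]
eef_rot: [3.141, -0.0, 0.35]
force: [0.5, 0.2, 5.2]
grip_width: 0.0545
grip_force: 16.0
```

```bash
python3 -c "
from h import *
mark(); go([.4827,-.2803,.0945],.349)"
```

```text
mark [317.6 313.7] [281 310  72   8 550] tilt deg -0.5 z 0.1569
t 11.05 pos [ 0.4827 -0.2805  0.0946] rot [ 3.1411e+00 -1.0000e-04  3.5000e-01] F [-0.2 -0.2  4.7] M [-0.03   0.131 -0.012] q6 0.629 w 0.0547
shift mm [ 0.1 -0.2  0.1] turn [ 0.0005 -0.0001  0.001 ]
```

Now 31.6° and still seated. I'll feel forward in small steps, watching for the 5 N upward push.

Scaled: -0.03 rad / 3.1416 = -0.0095.

Request:
arm_command([
  [[0, 0, 0, 0, 0, -0.0048, -0.14], [0, 0, 0, 0, 0, -0.0095, -0.14], [0, 0, 0, 0, 0, -0.0143, -0.14], [0, 0, 0, 0, 0, -0.0191, -0.14], [0, 0, 0, 0, 0, -0.0191, -0.14]],
])

```text
time_s: 11.55
ee_pos: [0.4827, -0.2805, 0.0946]
eef_rot: [3.141, -0.0, 0.41]
force: [0.6, -0.1, 4.5]
grip_width: 0.0548
grip_force: 16.0
```

Scaled: -0.04 rad / 3.1416 = -0.0127.

Request:
arm_command([
  [[0, 0, 0, 0, 0, -0.0032, -0.14], [0, 0, 0, 0, 0, -0.008, -0.14], [0, 0, 0, 0, 0, -0.0127, -0.14], [0, 0, 0, 0, 0, -0.0127, -0.14]],
])

```text
time_s: 11.95
ee_pos: [0.4827, -0.2805, 0.0946]
eef_rot: [3.141, 0.0, 0.45]
force: [0.5, 0.6, 5.4]
grip_width: 0.0548
grip_force: 16.0
```

```bash
python3 -c "
from h import *
go([.4827,-.2803,.0945],.449)"
```

```text
t 11.95 pos [ 0.4827 -0.2805  0.0946] rot [3.141  0.     0.4505] F [0.5 0.6 5.4] M [-0.011  0.164 -0.029] q6 0.529 w 0.0548
shift mm [ 0.1 -0.2  0.1] turn [0.0005 0.     0.0015]
```

Scaled: -0.04 rad / 3.1416 = -0.0127.

Request:
arm_command([
  [[0, 0, 0, 0, 0, -0.0032, -0.14], [0, 0, 0, 0, 0, -0.008, -0.14], [0, 0, 0, 0, 0, -0.0127, -0.14], [0, 0, 0, 0, 0, -0.0127, -0.14]],
])

```text
time_s: 12.35
ee_pos: [0.4827, -0.2805, 0.0946]
eef_rot: [3.141, -0.0, 0.49]
force: [-0.1, 0.8, 5.6]
grip_width: 0.0548
grip_force: 16.0
```

Scaled: -0.03 rad / 3.1416 = -0.0095.

Request:
arm_command([
  [[0, 0, 0, 0, 0, -0.0032, -0.14], [0, 0, 0, 0, 0, -0.0064, -0.14], [0, 0, 0, 0, 0, -0.0095, -0.14], [0, 0, 0, 0, 0, -0.0095, -0.14]],
])

```text
time_s: 12.75
ee_pos: [0.4827, -0.2805, 0.0946]
eef_rot: [3.141, -0.0, 0.52]
force: [-0.7, -0.4, 4.8]
grip_width: 0.055
grip_force: 16.0
```

```bash
python3 -c "
from h import *
mark();go([.4827,-.2803,.0945],.519)"
```

```text
mark [317.8 313.7] [281 310  72   8 548] tilt deg -0.57 z 0.1569
t 12.8 pos [ 0.4828 -0.2805  0.0946] rot [ 3.141  -0.      0.5201] F [ 0.5 -0.6  5.1] M [-0.023  0.14   0.018] q6 0.459 w 0.0545
shift mm [ 0.1 -0.2  0.1] turn [ 0.0006 -0.      0.0011]
```

Scaled: -0.04 rad / 3.1416 = -0.0127.

Request:
arm_command([
  [[0, 0, 0, 0, 0, -0.0032, -0.14], [0, 0, 0, 0, 0, -0.008, -0.14], [0, 0, 0, 0, 0, -0.0127, -0.14], [0, 0, 0, 0, 0, -0.0127, -0.14]],
])

```text
time_s: 13.2
ee_pos: [0.4827, -0.2805, 0.0946]
eef_rot: [3.141, 0.0, 0.56]
force: [-1.0, 0.1, 6.2]
grip_width: 0.0547
grip_force: 16.0
```

Scaled: -0.03 rad / 3.1416 = -0.0095.

Request:
arm_command([
  [[0, 0, 0, 0, 0, -0.0032, -0.14], [0, 0, 0, 0, 0, -0.0064, -0.14], [0, 0, 0, 0, 0, -0.0095, -0.14], [0, 0, 0, 0, 0, -0.0095, -0.14]],
])

```text
time_s: 13.6
ee_pos: [0.4828, -0.2805, 0.0946]
eef_rot: [3.141, -0.0, 0.59]
force: [-0.0, -0.2, 5.8]
grip_width: 0.0546
grip_force: 16.0
```

```bash
python3 -c "
from h import *
go([.4827,-.2803,.0945],.589);print(ctrl.get_obs()['tau'][5])"
```

```text
t 13.6 pos [ 0.4828 -0.2805  0.0946] rot [ 3.141  -0.      0.5903] F [-0.  -0.2  5.8] M [-0.037  0.209 -0.046] q6 0.389 w 0.0546
shift mm [ 0.1 -0.2  0.1] turn [ 0.0006 -0.      0.0013]
-0.20357041619718075
```

The z force already sits at about 5 N, so I'll bias the arm slightly upward. That rests the cap lightly on its lugs and makes the parting show clearly.

Scaled: -0.2 mm / 750 = -0.0003, -0.1 mm / 750 = -0.0001.

Request:
arm_command([
  [[0, 0, -0.0001, 0, 0, 0, -0.14], [0, 0, -0.0003, 0, 0, 0, -0.14], [0, 0, -0.0003, 0, 0, 0, -0.14]],
])

```text
time_s: 13.9
ee_pos: [0.4827, -0.2805, 0.0947]
eef_rot: [3.141, 0.0, 0.589]
force: [1.1, -1.3, 4.4]
grip_width: 0.0546
grip_force: 16.0
```

```bash
python3 -c "
from h import *
go([.4827,-.2803,.0945],.589);print(ctrl.get_obs()['tau'][5])"
```

```text
t 13.9 pos [ 0.4827 -0.2805  0.0947] rot [3.1411 0.     0.5894] F [ 1.1 -1.3  4.4] M [-0.216  0.044 -0.006] q6 0.39 w 0.0546
shift mm [ 0.1 -0.2  0.2] turn [0.0005 0.     0.0004]
-0.03450821852311492
```

Scaled: -0.4 mm / 750 = -0.0005, -0.2 mm / 750 = -0.0003.

Request:
arm_command([
  [[0, 0, -0.0003, 0, 0, 0, -0.14], [0, 0, -0.0005, 0, 0, 0, -0.14], [0, 0, -0.0005, 0, 0, 0, -0.14]],
])

```text
time_s: 14.2
ee_pos: [0.4827, -0.2805, 0.095]
eef_rot: [3.141, 0.0, 0.589]
force: [1.0, -3.2, 3.1]
grip_width: 0.0548
grip_force: 16.0
```

```bash
python3 -c "
from h import *
go([.4827,-.2803,.0945],.589);print(ctrl.get_obs()['tau'][5])"
```

```text
t 14.2 pos [ 0.4827 -0.2805  0.095 ] rot [3.1412 0.     0.5889] F [ 1.  -3.2  3.1] M [-0.519 -0.175  0.035] q6 0.39 w 0.0548
shift mm [ 0.1 -0.2  0.5] turn [ 0.0004  0.     -0.0001]
-0.015589234535582364
```

Scaled: -0.6 mm / 750 = -0.0008, -0.3 mm / 750 = -0.0004.

Request:
arm_command([
  [[0, 0, -0.0004, 0, 0, 0, -0.14], [0, 0, -0.0008, 0, 0, 0, -0.14], [0, 0, -0.0008, 0, 0, 0, -0.14]],
])

```text
time_s: 14.5
ee_pos: [0.4827, -0.2804, 0.0956]
eef_rot: [3.141, 0.0, 0.589]
force: [2.9, -4.2, 0.6]
grip_width: 0.0548
grip_force: 16.0
```

```bash
python3 -c "
from h import *
mark();go([.4827,-.2803,.0945],.589);print(ctrl.get_obs()['tau'][5])"
```

```text
mark [317.2 313.5] [281 310  72   8 565] tilt deg -0.11 z 0.1579
t 14.55 pos [ 0.4827 -0.2804  0.0956] rot [3.1415e+00 1.0000e-04 5.8880e-01] F [ 2.3 -3.2  1.1] M [-0.885 -0.251 -0.017] q6 0.39 w 0.0547
shift mm [ 0.1 -0.   1.1] turn [ 0.0001  0.0001 -0.0002]
0.002694406866794452
```

Scaled: -0.6 mm / 750 = -0.0008, -0.3 mm / 750 = -0.0004.

Request:
arm_command([
  [[0, 0, -0.0004, 0, 0, 0, -0.14], [0, 0, -0.0008, 0, 0, 0, -0.14], [0, 0, -0.0008, 0, 0, 0, -0.14]],
])

```text
time_s: 14.85
ee_pos: [0.4823, -0.2801, 0.0958]
eef_rot: [-3.141, 0.0, 0.589]
force: [1.0, -3.9, -4.0]
grip_width: 0.0545
grip_force: 16.0
```

```bash
python3 -c "
from h import *
mark();go([.4827,-.2803,.0945],.589);print(ctrl.get_obs()['tau'][5])"
```

```text
mark [317.  313.5] [282 310  71   8 568] tilt deg -0.0 z 0.158
t 14.9 pos [ 0.4824 -0.2801  0.0958] rot [-3.1406e+00  4.0000e-04  5.8880e-01] F [ 1.5 -3.6 -4.4] M [-0.782 -0.11   0.034] q6 0.39 w 0.0543
shift mm [0.2 0.4 1.3] turn [-0.001   0.0004 -0.0002]
0.03286638529971242
```

The lugs still hold: Fz is -4.4 N and the arm is 0.4 mm short of its target. This is a good light bias, so I'll keep turning in small steps and watch for Fz to jump and z to rise.

Scaled: -0.03 rad / 3.1416 = -0.0095.

Request:
arm_command([
  [[0, 0, 0, 0, 0, -0.0048, -0.14], [0, 0, 0, 0, 0, -0.0095, -0.14], [0, 0, 0, 0, 0, -0.0095, -0.14]],
])

```text
time_s: 15.2
ee_pos: [0.4825, -0.28, 0.0963]
eef_rot: [-3.141, 0.0, 0.62]
force: [0.0, -1.6, -1.4]
grip_width: 0.0544
grip_force: 16.0
```

Scaled: -0.03 rad / 3.1416 = -0.0095.

Request:
arm_command([
  [[0, 0, 0, 0, 0, -0.0048, -0.14], [0, 0, 0, 0, 0, -0.0095, -0.14], [0, 0, 0, 0, 0, -0.0095, -0.14]],
])

```text
time_s: 15.5
ee_pos: [0.4827, -0.2802, 0.0963]
eef_rot: [3.142, -0.0, 0.65]
force: [0.1, 0.3, -1.4]
grip_width: 0.0545
grip_force: 16.0
```

```bash
python3 -c "
from h import *
mark();go([.4827,-.2803,.0945],.649);print(ctrl.get_obs()['tau'][5])"
```

```text
mark [317.6 313.6] [282 310  71   8 556] tilt deg -0.32 z 0.1586
t 15.55 pos [ 0.4827 -0.2802  0.0963] rot [ 3.1416e+00 -1.0000e-04  6.4900e-01] F [-0.1 -0.  -1.6] M [-0.038  0.142  0.019] q6 0.33 w 0.0545
shift mm [-0.   0.1  1.8] turn [ 0.     -0.0001 -0.    ]
-0.1451890915632248
```

The arm rose to its target, the side forces vanished, and Fz is close to the cap's weight, so the lugs have parted at about 47°. I'll lift gently to confirm.

Scaled: -1.2 mm / 750 = -0.0016, -0.8 mm / 750 = -0.0011.

Request:
arm_command([
  [[0, 0, -0.0005, 0, 0, 0, -0.14], [0, 0, -0.0011, 0, 0, 0, -0.14], [0, 0, -0.0016, 0, 0, 0, -0.14], [0, 0, -0.0016, 0, 0, 0, -0.14]],
])

```text
time_s: 15.95
ee_pos: [0.4827, -0.2803, 0.0975]
eef_rot: [3.141, -0.0, 0.649]
force: [0.6, 0.6, -1.6]
grip_width: 0.0544
grip_force: 16.0
```

```bash
python3 -c "
from h import *
mark();go([.4827,-.2803,.0945],.649)"
```

```text
mark [317.6 313.6] [281 310  72   8 557] tilt deg -0.33 z 0.1598
t 16.0 pos [ 0.4827 -0.2803  0.0975] rot [ 3.1415 -0.      0.6488] F [-0.7 -0.2 -1.4] M [-0.12   0.19   0.033] q6 0.33 w 0.0545
shift mm [0. 0. 3.] turn [ 0.0001 -0.     -0.0002]
```

Free. I'll lift straight off, slowly at first.

Scaled: -12 mm / 750 = -0.016, -10 mm / 750 = -0.0133.

Request:
arm_command([
  [[0, 0, -0.0027, 0, 0, 0, -0.14], [0, 0, -0.0053, 0, 0, 0, -0.14], [0, 0, -0.008, 0, 0, 0, -0.14], [0, 0, -0.0107, 0, 0, 0, -0.14], [0, 0, -0.0133, 0, 0, 0, -0.14], [0, 0, -0.016, 0, 0, 0, -0.14]],
])

```text
time_s: 16.6
ee_pos: [0.4826, -0.2802, 0.1096]
eef_rot: [-3.141, 0.0, 0.649]
force: [0.2, 0.4, -2.0]
grip_width: 0.0545
grip_force: 16.0
```

Scaled: -80 mm / 750 = -0.1067, -66 mm / 750 = -0.088.

Request:
arm_command([
  [[0, 0, -0.004, 0, 0, 0, -0.14], [0, 0, -0.008, 0, 0, 0, -0.14], [0, 0, -0.012, 0, 0, 0, -0.14], [0, 0, -0.016, 0, 0, 0, -0.14], [0, 0, -0.0213, 0, 0, 0, -0.14], [0, 0, -0.0267, 0, 0, 0, -0.14], [0, 0, -0.0347, 0, 0, 0, -0.14], [0, 0, -0.048, 0, 0, 0, -0.14], [0, 0, -0.0667, 0, 0, 0, -0.14], [0, 0, -0.088, 0, 0, 0, -0.14], [0, 0, -0.1067, 0, 0, 0, -0.14], [0, 0, -0.1067, 0, 0, 0, -0.14]],
])

```text
time_s: 17.8
ee_pos: [0.4834, -0.2808, 0.1921]
eef_rot: [3.138, -0.001, 0.649]
force: [0.2, 0.1, -1.3]
grip_width: 0.0545
grip_force: 16.0
```

```bash
python3 -c "
from h import *
mark();go([.533,.187,.19],.649+.45)"
```

```text
mark [316.2 313.6] [281 310  72   9 582] tilt deg -0.25 z 0.2543
t 17.85 pos [ 0.483  -0.2805  0.1905] rot [ 3.1398e+00 -6.0000e-04  6.4880e-01] F [ 0.7 -0.3 -1.6] M [-0.057  0.142  0.035] q6 0.33 w 0.0546
shift mm [ 3.223e+02 -3.423e+02  1.000e-01] turn [ 1.900e-03 -2.000e-04 -4.502e-01]
```

Cap is free and held (underside ≈ ee z + 26.5 mm). I'll carry it over the tile.

Scaled: -342 mm / 750 = -0.456, -105 mm / 750 = -0.14.

Request:
arm_command([
  [[0.016, -0.0173, 0, 0, 0, 0, -0.14], [0.048, -0.0507, 0, 0, 0, 0, -0.14], [0.0893, -0.0947, 0, 0, 0, 0, -0.14], [0.132, -0.14, 0, 0, 0, 0, -0.14], [0.1747, -0.1853, 0, 0, 0, 0, -0.14], [0.2173, -0.2307, 0, 0, 0, 0, -0.14], [0.26, -0.276, 0, 0, 0, 0, -0.14], [0.3027, -0.3213, 0, 0, 0, 0, -0.14], [0.3453, -0.3667, 0, 0, 0, 0, -0.14], [0.3853, -0.4093, 0, 0, 0, 0, -0.14], [0.4133, -0.44, 0, 0, 0, 0, -0.14], [0.4293, -0.456, 0, 0, 0, 0, -0.14]],
])

```text
time_s: 19.05
ee_pos: [0.5315, 0.1896, 0.1886]
eef_rot: [-3.141, 0.001, 0.651]
force: [-0.3, -1.7, -0.5]
grip_width: 0.0541
grip_force: 16.0
```

Request:
arm_command([
  [[0, 0, 0, 0, 0, 0, -0.14], [0, 0, 0, 0, 0, 0, -0.14], [0, 0, 0, 0, 0, 0, -0.14]],
])

```text
time_s: 19.35
ee_pos: [0.5326, 0.1856, 0.1894]
eef_rot: [3.142, 0.0, 0.648]
force: [-1.1, -0.7, -0.6]
grip_width: 0.0543
grip_force: 16.0
```

```bash
python3 - <<'E'
from h import *
mark();go([.533,.187,.0],.649)
p,P=cloud('wrist'); h=cv2.cvtColor(p,cv2.COLOR_BGR2HSV).astype(int); Z=P[...,2]
t=(h[...,0]>95)&(h[...,0]<115)&(h[...,1]>100)&(abs(Z-.009)<.006)
q=P[t]; print('tile',t.sum(),cv2.minAreaRect(q[:,:2].astype(np.float32)),np.median(q[:,2]))
cv2.imwrite('pics/w4.png',p)
E
```

```text
mark [316.6 313.6] [281 310  73   9 588] tilt deg -0.24 z 0.2516
t 19.4 pos [0.5326 0.1856 0.1895] rot [3.1415e+00 1.0000e-04 6.4730e-01] F [ 0.5 -0.3 -0.5] M [-0.052  0.164 -0.005] q6 1.194 w 0.0547
shift mm [  1.1  -0.9 189.5] turn [ 0.0001  0.0001 -0.0017]
tile 15486 ((0.5185385942459106, 0.22384575009346008), (0.19369013607501984, 0.7548742294311523), 53.719051361083984) 0.008264729520390923
```

View pics/w4.png

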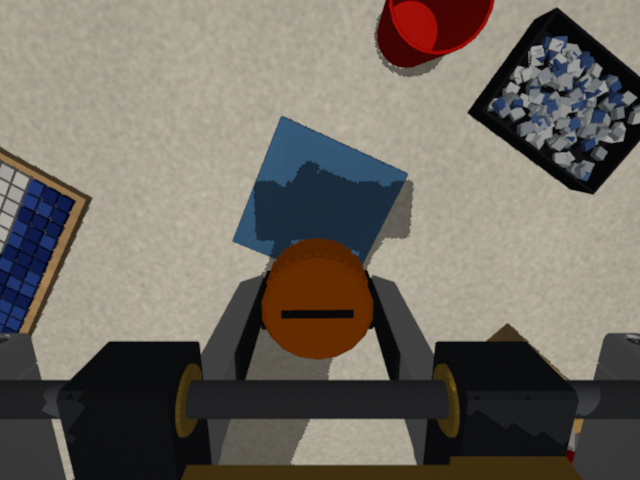

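The cap is held level at (318,300), with the tile at (320,190) beneath it in perspective, and the tub and tumbler are clear. I'll lower 195 mm, then feel for contact.

Scaled: 195 mm / 750 = 0.26, 188 mm / 750 = 0.2507.

Request:
arm_command([
  [[0.0013, -0.0013, 0.02, 0, 0, 0, -0.14], [0.0013, -0.0013, 0.0533, 0, 0, 0, -0.14], [0.0013, -0.0013, 0.0933, 0, 0, 0, -0.14], [0.0013, -0.0013, 0.1333, 0, 0, 0, -0.14], [0.0013, -0.0013, 0.1733, 0, 0, 0, -0.14], [0.0013, -0.0013, 0.2067, 0, 0, 0, -0.14], [0.0013, -0.0013, 0.2333, 0, 0, 0, -0.14], [0.0013, -0.0013, 0.2507, 0, 0, 0, -0.14], [0.0013, -0.0013, 0.26, 0, 0, 0, -0.14], [0.0013, -0.0013, 0.26, 0, 0, 0, -0.14], [0.0013, -0.0013, 0.26, 0, 0, 0, -0.14]],
])

```text
time_s: 20.5
ee_pos: [0.5334, 0.1882, -0.0047]
eef_rot: [3.141, -0.001, 0.649]
force: [-0.5, 0.3, -1.8]
grip_width: 0.0546
grip_force: 16.0
```

Scaled: 8 mm / 750 = 0.0107, 6 mm / 750 = 0.008.

Request:
arm_command([
  [[0, 0, 0.0027, 0, 0, 0, -0.14], [0, 0, 0.0053, 0, 0, 0, -0.14], [0, 0, 0.008, 0, 0, 0, -0.14], [0, 0, 0.0107, 0, 0, 0, -0.14], [0, 0, 0.0107, 0, 0, 0, -0.14], [0, 0, 0.0107, 0, 0, 0, -0.14]],
])

```text
time_s: 21.1
ee_pos: [0.5328, 0.1882, -0.0136]
eef_rot: [-3.142, 0.0, 0.649]
force: [0.2, -0.2, -1.9]
grip_width: 0.0545
grip_force: 16.0
```

```bash
python3 -c "
from h import *
mark();go([.533,.187,-.0175],.649)"
```

```text
mark [317.9 313.6] [282 310  71   8 550] tilt deg -0.44 z 0.0487
t 21.15 pos [ 0.5328  0.1882 -0.0135] rot [ 3.1416 -0.      0.6488] F [-0.5  0.6 -1. ] M [-0.051  0.109 -0.015] q6 1.197 w 0.0547
shift mm [-0.6  1.1  4. ] turn [ 0.     -0.     -0.0002]
```

Scaled: 3 mm / 750 = 0.004, 2 mm / 750 = 0.0027.

Request:
arm_command([
  [[0, 0, 0.0013, 0, 0, 0, -0.14], [0, 0, 0.0027, 0, 0, 0, -0.14], [0, 0, 0.004, 0, 0, 0, -0.14], [0, 0, 0.004, 0, 0, 0, -0.14]],
])

```text
time_s: 21.55
ee_pos: [0.5327, 0.1882, -0.0167]
eef_rot: [-3.141, 0.0, 0.649]
force: [0.2, -0.3, -0.9]
grip_width: 0.0549
grip_force: 16.0
```

Scaled: 0.7 mm / 750 = 0.0009, 0.4 mm / 750 = 0.0005.

Request:
arm_command([
  [[0, 0, 0.0005, 0, 0, 0, -0.14], [0, 0, 0.0009, 0, 0, 0, -0.14], [0, 0, 0.0009, 0, 0, 0, -0.14]],
])

```text
time_s: 21.85
ee_pos: [0.5328, 0.1882, -0.0173]
eef_rot: [-3.142, 0.0, 0.649]
force: [-0.7, -0.8, -1.0]
grip_width: 0.0546
grip_force: 16.0
```

```bash
python3 -c "
from h import *
mark();go([.533,.187,-.0175],.649)"
```

```text
mark [317.9 313.6] [282 310  71   8 550] tilt deg -0.44 z 0.045
t 21.9 pos [ 0.5328  0.1882 -0.0172] rot [3.1416 0.     0.6488] F [-0.4  0.  -1.3] M [-0.072  0.127 -0.039] q6 1.197 w 0.0544
shift mm [-0.6  1.1  0.3] turn [ 0.      0.     -0.0002]
```

Scaled: 0.5 mm / 750 = 0.0007, 0.3 mm / 750 = 0.0004.

Request:
arm_command([
  [[0, 0, 0.0004, 0, 0, 0, -0.14], [0, 0, 0.0007, 0, 0, 0, -0.14], [0, 0, 0.0007, 0, 0, 0, -0.14]],
])

```text
time_s: 22.2
ee_pos: [0.5329, 0.1882, -0.0175]
eef_rot: [3.142, -0.0, 0.649]
force: [-2.8, -0.7, 4.4]
grip_width: 0.0545
grip_force: 16.0
```

```bash
python3 -c "
from h import *
mark();go([.533,.187,-.0175],.649)"
```

```text
mark [317.9 313.8] [281 310  72   9 529] tilt deg -0.58 z 0.0449
t 22.25 pos [ 0.5329  0.1882 -0.0175] rot [ 3.1415e+00 -2.0000e-04  6.4880e-01] F [-1.6 -0.5  4.6] M [-0.127  0.563  0.022] q6 1.197 w 0.0548
shift mm [-0.6  1.1  0. ] turn [ 0.0001 -0.0002 -0.0002]
```

Contact at 4.6 N. I'll open gently, then rise.

Request:
arm_command([
  [[0, 0, 0, 0, 0, 0, -0.2], [0, 0, 0, 0, 0, 0, -0.26], [0, 0, 0, 0, 0, 0, -0.32], [0, 0, 0, 0, 0, 0, -0.38], [0, 0, 0, 0, 0, 0, -0.46], [0, 0, 0, 0, 0, 0, -0.6], [0, 0, 0, 0, 0, 0, -0.8], [0, 0, 0, 0, 0, 0, -0.8]],
])

```text
time_s: 23.05
ee_pos: [0.5327, 0.1882, -0.0179]
eef_rot: [-3.142, 0.0, 0.649]
force: [0.0, -0.5, 0.1]
grip_width: 0.084
grip_force: 0.0
```

Scaled: -160 mm / 750 = -0.2133, -145 mm / 750 = -0.1933.

Request:
arm_command([
  [[0, 0, -0.0067, 0, 0, 0, -0.8], [0, 0, -0.02, 0, 0, 0, -0.8], [0, 0, -0.0467, 0, 0, 0, -0.8], [0, 0, -0.08, 0, 0, 0, -0.8], [0, 0, -0.12, 0, 0, 0, -0.8], [0, 0, -0.16, 0, 0, 0, -0.8], [0, 0, -0.1933, 0, 0, 0, -0.8], [0, 0, -0.2133, 0, 0, 0, -0.8], [0, 0, -0.2133, 0, 0, 0, -0.8], [0, 0, -0.2133, 0, 0, 0, -0.8]],
])

```text
time_s: 24.05
ee_pos: [0.5326, 0.1881, 0.1421]
eef_rot: [3.142, -0.0, 0.649]
force: [0.1, -0.5, -0.1]
grip_width: 0.0849
grip_force: 0.0
```

```bash
python3 - <<'E'
from h import *
for n in ('side','wrist'):
    snap(n); p,P=cloud(n); h=cv2.cvtColor(p,cv2.COLOR_BGR2HSV).astype(int); X,Y,Z=P[...,0],P[...,1],P[...,2]
    o=(abs(X-.533)<.06)&(abs(Y-.187)<.06)&(h[...,1]>150)&(h[...,0]<20)&(Z>.038)&(Z<.06)
    q=P[o]; A=np.c_[q[:,:2],np.ones(len(q))]; t=q[:,2]>.042
    print(n,'cap',cv2.minEnclosingCircle(q[:,:2].astype(np.float32)),'z',np.median(q[:,2]),'slope',np.linalg.lstsq(A[t],q[t,2],rcond=None)[0][:2])
    t=(h[...,0]>95)&(h[...,0]<115)&(h[...,1]>100)&(abs(Z-.009)<.006)&(abs(X-.533)<.13)&(abs(Y-.187)<.13)
    print(' tile',t.sum(),cv2.minAreaRect(P[t][:,:2].astype(np.float32)))
go([.533,.187,.14],.649)
E
```

```text
side cap ((0.5301678776741028, 0.1880163997411728), 0.03211659938097) z 0.04503037887267908 slope [ 0.00363497 -0.01101683]
 tile 4662 ((0.5331937670707703, 0.18632125854492188), (0.1455807089805603, 0.1497367024421692), 13.798406600952148)
wrist cap ((0.533490777015686, 0.18843525648117065), 0.027111882343888283) z 0.044125029402569516 slope [-0.00539064 -0.004024  ]
 tile 18482 ((0.5345703959465027, 0.18593229353427887), (0.1481877863407135, 0.14846567809581757), 13.303775787353516)
t 24.15 pos [0.5323 0.188  0.1413] rot [-3.141e+00  1.500e-03  6.488e-01] F [-0.4 -0.1 -0.4] M [-0.066  0.157 -0.018] q6 1.197 w 0.0849
shift mm [-0.1  1.3  1.3] turn [-0.0006  0.0015 -0.0002]
```

The cap stands level with its top at about 45 mm, centred on the tile to within 3 mm. The tile hasn't moved and the gripper is clear, so I'm handing in.

```bash
python3 -c "
from station import ctrl
print(ctrl.hand_in())"
```

```text
the job is handed in; nothing more can be done
None
```

The job is handed in, with no verdict shown: the orange cap came off cleanly and stands upright on the blue tile within about 3 mm of its centre, the tile is where it was, and the gripper is clear.

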